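# Index the parts carousel and snap the lid on the open tub

## Robot

A 6-joint arm with a two-finger parallel gripper is mounted at the origin on the work surface. World frame = base frame: x ahead of the robot, y to its left, z up, the work surface at z = 0. Lengths are in m, angles in degrees, forces in N, time in s.
With the tool pointing down it reaches from about 0.375 to 0.925 m from the base axis. Payload 5.7 kg.
Tool frame: the origin (TCP) lies on the mounting face of the last link; the fingertips stand 182 mm ahead of it and the grasp point (between the pads) lies r.grip_depth ahead of it (r.grip_depth is the distance from the TCP to the grasp point, in m); z points along the fingers, y is the line along which they close (so a half turn about z gives the same grasp; the last joint's range is limited). The gripper opens to 88 mm and grips with 3 to 60 N. Pads are 20 mm wide; open, the fingers measure 115 mm over their backs; the gripper's body (75 mm by 178 mm) begins 61 mm behind the grasp point.
Start: joints at [-76.037, 20.558, 86.54, -0, 72.909, -6.595], TCP at [0.211, -0.562, 0.405] pointing down, gripper open.
Joint ranges: [-170.27, 170.27], [-57.76, 135], [12.27, 136.19], [-55.21, 235.2], [11.17, 155.16], [-170.74, 170.74]. Speed limits (degrees/s): [136.94, 136.94, 180, 180, 180, 180].

## Interface

Orientations are given as a 3x3 rotation matrix whose columns are the frame's x, y, z axes.
In Python, from plant import r, optics, workorder gives the robot as it stands. The module is installed in compiled form; this text tells all that it offers.
- The arm moves only by the shell command python3 -m pendant 'ROWS' [OPENING]. ROWS is a JSON object of lists of equal length, an entry for each row: "slide": the shift along the tool's x, y, z in cm, a list of three; "yaw": the turn about the tool's z in rad. In form: {"slide": [[tx, ty, tz], ...], "yaw": [yaw, ...]}. A call has 1 to 20 rows; each row shifts and turns the commanded pose from where the row before left it, along the tool's axes as they then stand; what a row does not reach is not made up. A row lasts 1/12 s, in which the tool goes at most 41.7 mm and 7.16 degrees, less where a joint would pass 70% of its speed; a pose out of reach is approached as far as the arm can. A call with a gripper value outside its range is refused whole. OPENING is the finger opening in cm, from 0 to 8.78, set as the call begins (- or left out, the last holds). The fingers move at their own pace and stop on an object; the grip force is fixed at half the most. Time passes only in rows, so rows that do not move let the fingers close. It gives the time, the measured TCP pose, the force, the opening and the grip force at its end, in the units of the state.
- r.get_state(): the state, without advancing time (a new reading comes with each control period).
- optics.get_image(name): name is "side" or "top"; returns a dict with "image" (420x560x3 uint8, blue, green, red), "depth" (420x560 float32, m along the optical axis (not along the pixel's ray), 0 where there is no reading), "camera_matrix" (3x3 intrinsics, pixels), "k1" (the pictures are not rectified: a ray, as slopes to the right and down, at radius r is drawn at 1 + k1 r^2 times it, then the intrinsics apply), "world_to_cam" (4x4, takes a point from world to camera coordinates). Camera axes: x right, y down, z forward; pixel columns grow to the right and rows downward; lengths in m; the calibration is good to about 2 mm. A picture is of the moment at which its call begins.
- workorder.job_done(): hands the job in; it is judged then, once.
The state is a dict: "clock": time; "joint_pos": joint angles; "qd": joint speeds; "tau": joint torques, N m; "ee_pos": TCP position; "orientation": TCP orientation; "wrist_force": force on the tool from outside, world axes, zero at the start; "ft_torque": the same for the moment, N m; "gripper_width": finger opening in m; "finger_force": force on a finger pad.
Only numpy, scipy, OpenCV 4.12 (cv2) and the standard library are available. Lean on these libraries where they do the work, as an engineer would, in place of code of your own. Each camera call takes 0.05 s, during which the arm holds its last target. There are 200 camera calls.

## Task

Turn the parts carousel, click by click, until the one tub without a lid rests in its click-stop in the middle of the gap in the wire guard. Then take the loose round lid from the bench and snap it fully home on that tub, and let go, leaving the other things on the bench as they stand.

Things in the scene. Friction and masses are not known exactly. Their poses are not given: they have to be found in the camera images.
- carousel: Fixed parts carousel, 294 mm across; origin on the bench at its vertical axis. A 220 mm foot carries a fixed 20 mm spindle, and on its top a fixed guard of 6 mm wires in the level plane 122 mm above the bench: an arc of 108 mm radius and five radial wires. The guard has one 100 degree gap, centred on the carousel's own -x direction (roughly towards the robot).
- turret (a joint): Turret angle (rad), anticlockwise from above positive, endless both ways; at 0 or whole turns the open tub is in the middle of the guard's gap. Click-stops every 72 degrees (1.257 rad): pushed past half way it runs on into the next stop by itself, else it springs back; pushing a peg takes about 6 N at half way.
- turret_top (a point): Centre of the top face of the turret's aluminium disc (147 mm radius, 32 mm above the bench), on the axis. On the disc stand five equal round tubs, 80 mm across, rims 74 mm above the bench, 72 degrees apart, centres 85 mm from the axis. Four wear fixed lids like the loose one (handle along the radius, its top 112 mm above the bench), one is open.
- push_peg (a point): Top centre of one of the turret's five upright steel push pegs: 16 mm across, standing on the disc up to 135 mm above the bench, 135 mm from the axis, each midway (36 degrees) between two tubs. This one is the next anticlockwise from the open tub. Turns with the turret.
- open_tub (a point): Centre of the mouth of the tub without a lid, at rim level (74 mm above the bench). Mouth 72 mm across, 38 mm deep. Three thin spring clips stand round each tub, one on the side away from the axis and one 120 degrees to each side of it, reaching 52 mm from the tub's centre and 17 mm above the rim. Turns with the turret.
- lid: Loose round lid, pale plastic, about 90 g, lying plug down. Origin at the centre of its underside. Going up: a plug to 22 mm, 67 mm across, tapered to 52 mm at the foot; a disc 84 mm across, 22 to 30 mm; a bar handle 60 mm long along the lid's x, 18 mm wide along y, 30 to 60 mm up.
- lid_handle (a point): Top centre of the lid's bar handle, 60 mm above the lid's origin. With the plug in the tub's mouth, at any yaw, the disc meets the clips 16 mm above its final place; pressing straight down with about 7 N drives it past them until it lies on the rim (lid origin 22 mm below rim level), where the clips hold it.
- pedal: Bystander: brown effects pedal, 70 x 120 (along its y) x 50 mm with its knobs; origin at the centre of its underside.
- pick_case: Bystander: shut hinged pick case, 65 x 95 (along its y) x 25 mm; origin at the centre of its underside.
- square_lid: Bystander: square lid of some other box, 90 x 90 mm, 42 mm tall with its low handle; fits nothing here. Origin at the centre of its underside.
- glass_slide: Bystander: glass guitar slide, a tube 26 mm across standing 65 mm tall; origin at the centre of its underside.
- capo: Bystander: steel capo, 85 mm long along its y, about 30 mm wide and 32 mm tall; origin at the centre of its underside.
- bottle: Bystander: upright bottle, 48 mm across, 95 mm tall; origin at the centre of its underside.
Not all that is in view belongs to the job. What is shaped like the lid but blue is not meant.

How it is judged:
By the outcome, as a careful person would: the job done as asked, in the order asked, and still so for the second after the job is handed in, with the robot touching nothing.
It also fails if it takes over 64 s, if anything falls off the work surface, if the arm or the gripper's body presses on something with over 40 N, if the wrist force passes 120 N, or if a joint passes its speed limit or range.

## Working session

There is one attempt and no reset: what is moved stays moved. The work goes in short steps, Python scripts to look and compute and a shell command to move; the robot and the scene stay as the last step left them, time stands still between calls to the robot, and variables do not carry over. Pictures are saved under pics/ and viewed, at most 10 in all, crops included, and the job is handed in when it is done.

```bash
mkdir -p pics; cat > h.py <<'E'
import numpy as np, cv2
from plant import r, optics, workorder
def grab(n):
    d=optics.get_image(n); d['n']=n; return d
def world(d,u,v,z=None):
    """pixel->world by depth, or on plane z"""
    K=d['camera_matrix']; x=np.array([(u-K[0,2])/K[0,0],(v-K[1,2])/K[1,1]]); s=x.copy()
    for _ in range(20): s=x/(1+d['k1']*(s@s))
    T=np.linalg.inv(d['world_to_cam']); ray=T[:3,:3]@np.array([s[0],s[1],1]); o=T[:3,3]
    t=d['depth'][int(round(v)),int(round(u))] if z is None else (z-o[2])/ray[2]
    return o+t*ray
def cloud(d):
    K=d['camera_matrix']; h,w=d['depth'].shape
    u,v=np.meshgrid(np.arange(w),np.arange(h)); x=np.stack([(u-K[0,2])/K[0,0],(v-K[1,2])/K[1,1]],-1); s=x.copy()
    for _ in range(20): s=x/(1+d['k1']*(s**2).sum(-1,keepdims=True))
    p=np.concatenate([s,np.ones((h,w,1))],-1)*d['depth'][...,None]
    T=np.linalg.inv(d['world_to_cam']); P=p@T[:3,:3].T+T[:3,3]; P[d['depth']==0]=np.nan; return P
E
python3 - <<'E'
from h import *
for n in('top','side'):
    d=grab(n); cv2.imwrite(f'pics/{n}0.png',d['image']); np.savez(f'{n}0.npz',**d)
    print(n,np.linalg.inv(d['world_to_cam'])[:3].round(3).tolist())
s=r.get_state(); print(s['ee_pos'],s['orientation'],s['gripper_width'],r.grip_depth,s['clock'])
E
```

```text
top [[-0.016, -0.988, 0.151, 0.357], [-1.0, 0.014, -0.016, 0.1], [0.014, -0.151, -0.988, 1.354]]
side [[-0.803, -0.348, 0.484, 0.047], [-0.597, 0.452, -0.663, 0.765], [0.012, -0.821, -0.571, 0.69]]
[ 0.21059064 -0.56147724  0.40389829] [[ 9.36331327e-01  3.51117505e-01 -3.79924156e-04]
 [ 3.51117652e-01 -9.36330004e-01  1.58702803e-03]
 [ 2.01498934e-04 -1.61938214e-03 -9.99998668e-01]] 0.08764926547520815 0.1633 0.1
```

View pics/top0.png

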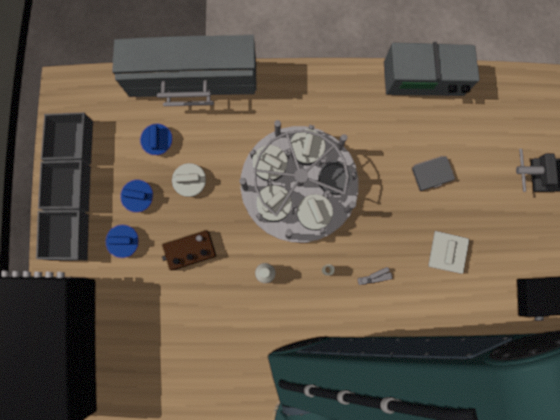

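View pics/side0.png

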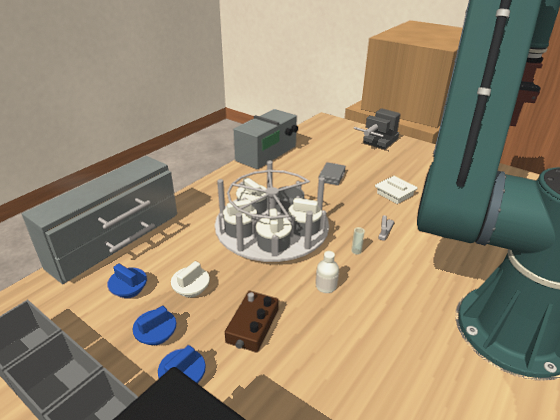

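The top view shows the carousel at about (300,183), its open tub at (331,176), and the loose pale lid at (189,180). The bottle (265,272), slide (329,270), capo (376,277) and pedal (189,250) stand on the robot side of them.

```bash
python3 - <<'E'
from h import *
d=dict(np.load('top0.npz')); P=cloud(d); im=d['image']
c=cv2.resize(im[115:250,225:375],None,fx=5,fy=5,interpolation=cv2.INTER_CUBIC); cv2.imwrite('pics/crop.png',cv2.convertScaleAbs(c[:600],alpha=1.4))
print('open tub',world(d,331,176,.074),'bottle',P[270,265],'slide',P[270,329],P[278,376],'pedal',P[250,189])
z=P[...,2]
def sel(a): return P[a]
box=(slice(150,210),slice(165,215)); Q=P[box].reshape(-1,3); I=im[box].reshape(-1,3).astype(int)
h=Q[(Q[:,2]>.052)&(Q[:,2]<.075)]; print('handle',len(h),cv2.minAreaRect(h[:,:2].astype(np.float32)*1000),h.mean(0))
m=Q[(Q[:,2]>.022)&(Q[:,2]<.075)];print('lid disc',cv2.minEnclosingCircle(m[:,:2].astype(np.float32)*1000))
box=(slice(110,255),slice(225,375)); Q=P[box].reshape(-1,3)
m=Q[(Q[:,2]>.02)&(Q[:,2]<.045)];print('turret',cv2.minEnclosingCircle(m[:,:2].astype(np.float32)*1000),cv2.minAreaRect(m[:,:2].astype(np.float32)*1000))
m=Q[(Q[:,2]>.127)&(Q[:,2]<.15)]
for p in m: print((p*1000).round().tolist(),end=' ')
E
```

```text
open tub [ 0.61012223 -0.03198931  0.074     ] bottle [0.38700615 0.12891262 0.09516666] slide [ 0.38665163 -0.02839044 -0.00257972] [ 0.36387434 -0.14223345  0.01991542] pedal [0.43863258 0.31457557 0.03974262]
handle 177 ((615.256591796875, 319.6671447753906), (19.15546989440918, 57.72172546386719), 4.476494312286377) [0.61464773 0.31945286 0.05952401]
lid disc ((636.32470703125, 338.9727783203125), 70.24620056152344)
turret ((602.9706420898438, 42.67069625854492), 147.75921630859375) ((603.633544921875, 41.62425231933594), (292.5498046875, 292.30908203125), 89.70044708251953)
[733.0, 99.0, 135.0] [733.0, 96.0, 135.0] [733.0, 94.0, 136.0] [732.0, 92.0, 138.0] [730.0, 101.0, 136.0] [731.0, 99.0, 134.0] [731.0, 97.0, 133.0] [729.0, 94.0, 139.0] [731.0, 92.0, 133.0] [731.0, 89.0, 134.0] [727.0, 101.0, 139.0] [729.0, 99.0, 132.0] [729.0, 97.0, 133.0] [728.0, 94.0, 134.0] [729.0, 92.0, 134.0] [728.0, 90.0, 134.0] [727.0, 104.0, 132.0] [724.0, 101.0, 140.0] [726.0, 99.0, 135.0] [725.0, 97.0, 138.0] [727.0, 94.0, 131.0] [726.0, 92.0, 135.0] [725.0, 90.0, 136.0] [724.0, 101.0, 133.0] [724.
[... 7376 characters left out ...]
 133.0] [475.0, 73.0, 134.0] [475.0, 71.0, 133.0] [475.0, 68.0, 136.0] [473.0, 80.0, 134.0] [473.0, 77.0, 137.0] [473.0, 75.0, 134.0] [473.0, 73.0, 133.0] [473.0, 71.0, 136.0] [473.0, 68.0, 130.0] [471.0, 80.0, 132.0] [471.0, 77.0, 135.0] [471.0, 75.0, 135.0] [471.0, 73.0, 135.0] [471.0, 71.0, 131.0] [471.0, 68.0, 134.0] [470.0, 66.0, 139.0] [469.0, 80.0, 132.0] [469.0, 77.0, 132.0] [469.0, 75.0, 133.0] [468.0, 73.0, 139.0] [468.0, 71.0, 134.0] [468.0, 68.0, 137.0] [469.0, 66.0, 130.0] [466.0, 80.0, 133.0] [466.0, 77.0, 135.0] [466.0, 75.0, 133.0] [466.0, 73.0, 136.0] [466.0, 71.0, 134.0] [466.0, 69.0, 137.0] [464.0, 77.0, 131.0] [464.0, 75.0, 131.0] [464.0, 73.0, 138.0] [464.0, 71.0, 135.0]
```

View pics/crop.png

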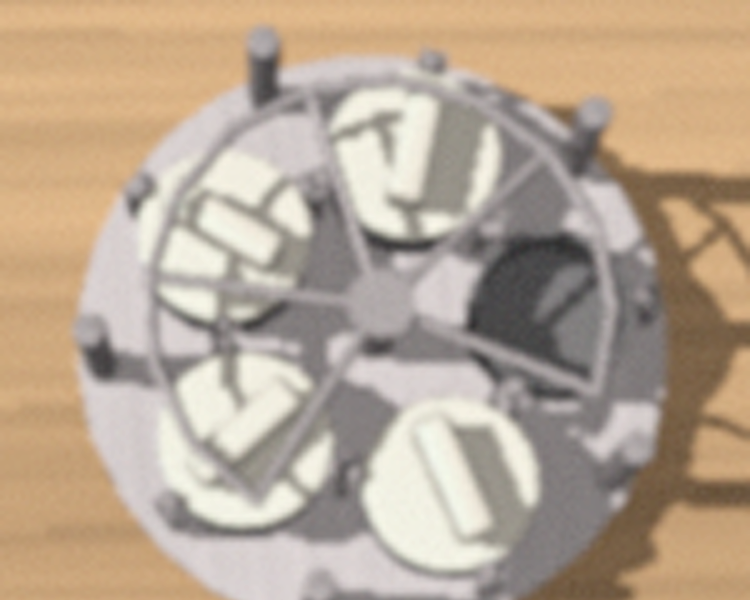

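The crop shows the open tub at crop (550,315), one stop anticlockwise of the gap. Fitted to the depth data, the axis is at (0.602, 0.0425), the pegs at -121°+72k, the open tub at -85° and the gap at about -157°. That means one click clockwise. I'll push the peg at -121° from behind, with the fingers closed.

```bash
cat >> h.py <<'E'
def to(x,y,z,xang,step=3.9):
    s=r.get_state(); R=s['orientation']; d=R.T@(np.array([x,y,z])-s['ee_pos'])*100
    n=int(np.ceil(np.linalg.norm(d)/step)); cur=np.degrees(np.arctan2(R[1,0],R[0,0]))
    yaw=np.radians((cur-xang+180)%360-180)
    print('slide total',d.round(2),'n',n,'per',(d/max(n,1)).round(3),'| yaw',yaw.round(3),'cur x',cur.round(1),'rows at .12:',(abs(yaw)/.12).round(1),'clock',s['clock'],'F',s['wrist_force'].round(1),'pos',s['ee_pos'].round(4))
E
python3 -c "
from h import *
to(.5665,-.090,.404,73)"
```

```text
slide total [ 49.88 -31.65   0.05] n 16 per [ 3.117e+00 -1.978e+00  3.000e-03] | yaw -0.915 cur x 20.6 rows at .12: 7.6 clock 0.1 F [ 0.9 -0.8  0.7] pos [ 0.2106 -0.5615  0.4039]
```

```bash
python3 -m pendant '{"slide":[[1.5,-1,0],[3.1,-1.97,0],[3.1,-1.97,0],[3.1,-1.97,0],[3.1,-1.97,0],[3.1,-1.97,0],[3.1,-1.97,0],[3.1,-1.97,0],[3.1,-1.97,0],[3.1,-1.97,0],[3.1,-1.97,0],[3.1,-1.97,0],[3.1,-1.97,0],[3.1,-1.97,0],[3.1,-1.97,0],[3.1,-1.97,0],[1.9,-1.1,0]],"yaw":[0,0,0,0,0,0,0,0,0,0,0,0,0,0,0,0,0]}' 0
python3 -m pendant '{"slide":[[0,0,0],[0,0,0],[0,0,0],[0,0,0],[0,0,0],[0,0,0],[0,0,0],[0,0,0],[0,0,0],[0,0,0]],"yaw":[-0.115,-0.115,-0.115,-0.115,-0.115,-0.115,-0.115,-0.11,0,0]}'
python3 -c "
from h import *
to(.5665,-.090,.289,73)"
```

```text
clock: 1.52
ee_pos: [0.5677, -0.0863, 0.4045]
orientation: [[0.936, 0.353, 0.0], [0.353, -0.936, 0.002], [0.001, -0.001, -1.0]]
wrist_force: [0.5, -0.6, 1.0]
gripper_width: 0.0004
finger_force: 0.0
clock: 2.35
ee_pos: [0.5663, -0.0895, 0.4045]
orientation: [[0.295, 0.955, -0.001], [0.955, -0.295, 0.0], [0.0, -0.001, -1.0]]
wrist_force: [0.0, -0.2, -0.5]
gripper_width: 0.0007
finger_force: 0.0
slide total [-0.04  0.04 11.55] n 3 per [-0.015  0.014  3.849] | yaw -0.003 cur x 72.8 rows at .12: 0.0 clock 2.35 F [ 0.  -0.2 -0.5] pos [ 0.5663 -0.0895  0.4045]
```

```bash
python3 -m pendant '{"slide":[[0,0,2.3],[0,0,2.3],[0,0,2.3],[0,0,2.3],[0,0,2.3],[0,0,0]],"yaw":[0,0,0,0,0,0]}'
python3 -m pendant '{"slide":[[0,-0.83,0],[0,-0.83,0],[0,-0.83,0],[0,-0.83,0],[0,-0.83,0],[0,-0.83,0],[0,-0.83,0],[0,-0.83,0]],"yaw":[0.06,0.06,0.06,0.06,0.06,0.06,0.06,0.06]}'
```

```text
clock: 2.85
ee_pos: [0.5647, -0.0894, 0.2856]
orientation: [[0.296, 0.955, -0.008], [0.955, -0.296, 0.002], [-0.0, -0.008, -1.0]]
wrist_force: [-1.7, 0.8, 0.5]
gripper_width: 0.0004
finger_force: 0.0
clock: 3.52
ee_pos: [0.5097, -0.0585, 0.2912]
orientation: [[0.705, 0.709, 0.003], [0.709, -0.705, -0.002], [0.001, 0.003, -1.0]]
wrist_force: [0.2, -3.7, -0.9]
gripper_width: 0.0002
finger_force: 1.5
```

```bash
python3 -m pendant '{"slide":[[0,-0.83,0],[0,-0.83,0],[0,-0.83,0],[0,-0.83,0],[0,-0.83,0],[0,0,0],[0,0,0],[0,0,0],[0,0,0],[0,0,0]],"yaw":[0.06,0.06,0.06,0.06,0.06,0,0,0,0,0]}'
python3 - <<'E'
from h import *
to(.5,0,.4,0)
d=grab('side'); c=cv2.resize(d['image'][140:280,180:380],None,fx=4,fy=4,interpolation=cv2.INTER_CUBIC); cv2.imwrite('pics/s1.png',c)
E
```

```text
clock: 4.35
ee_pos: [0.4844, -0.0264, 0.2903]
orientation: [[0.881, 0.474, 0.002], [0.474, -0.881, -0.001], [0.002, 0.002, -1.0]]
wrist_force: [2.1, -3.7, 3.5]
gripper_width: 0.0007
finger_force: 2.3
slide total [  2.65  -1.57 -10.97] n 3 per [ 0.882 -0.524 -3.656] | yaw 0.494 cur x 28.3 rows at .12: 4.1 clock 4.35 F [ 2.1 -3.7  3.5] pos [ 0.4844 -0.0264  0.2903]
```

View pics/s1.png

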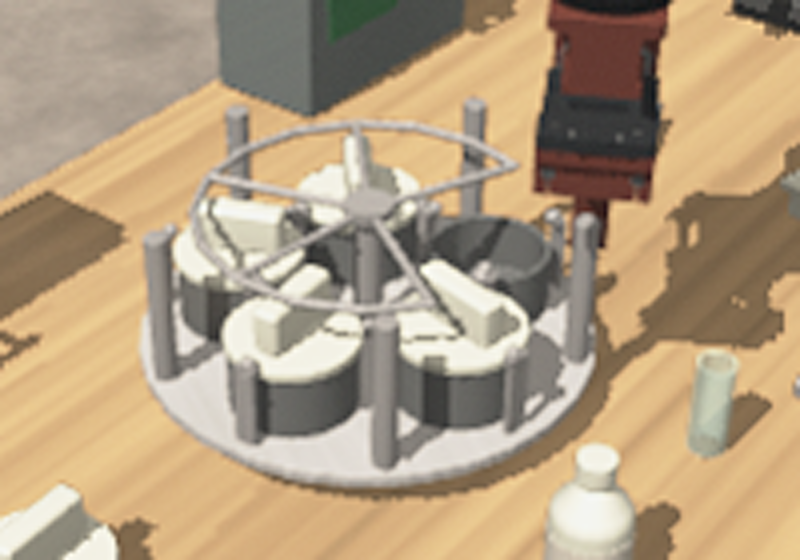

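The side crop shows the finger still touching the peg at crop (585,230), with the turret turned about half a click. It needs a little more.

```bash
python3 -m pendant '{"slide":[[0,-0.8,0],[0,-0.8,0],[0,-0.5,0],[0,0,0],[0,0,0],[0,0,0],[0,0,0],[0,0,0],[0,0,0]],"yaw":[0.06,0.06,0.04,0,0,0,0,0,0]}'
python3 - <<'E'
from h import *
to(.5,0,.4,0)
d=grab('side'); c=cv2.resize(d['image'][140:280,180:380],None,fx=4,fy=4,interpolation=cv2.INTER_CUBIC); cv2.imwrite('pics/s2.png',c)
E
```

```text
clock: 5.15
ee_pos: [0.4745, -0.0071, 0.2896]
orientation: [[0.945, 0.328, -0.0], [0.328, -0.945, 0.0], [-0.0, -0.0, -1.0]]
wrist_force: [-0.1, 0.5, -0.6]
gripper_width: 0.0002
finger_force: 0.0
slide total [  2.64   0.16 -11.04] n 3 per [ 0.88   0.053 -3.68 ] | yaw 0.334 cur x 19.1 rows at .12: 2.8 clock 5.15 F [-0.1  0.5 -0.6] pos [ 0.4745 -0.0071  0.2896]
```

View pics/s2.png

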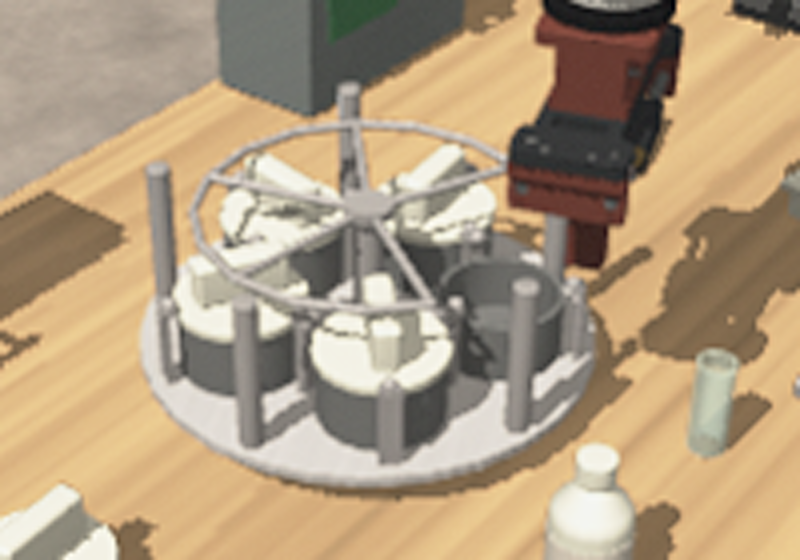

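The tub clicked in: the open tub is now in the gap at crop (505,310) and the finger is free. Next is the lid.

```bash
python3 -m pendant '{"slide":[[0,0.3,-2],[0,0,-3],[0,0,-3],[0,0,-3],[0,0,0],[0,0,0],[0,0,0],[0,0,0],[0,0,0],[0,0,0],[0,0,0],[0,0,0],[0,0,0],[0,0,0],[0,0,0],[0,0,0],[0,0,0],[0,0,0]],"yaw":[0,0,0,0,-0.12,-0.12,-0.12,-0.12,-0.12,-0.12,-0.12,-0.12,-0.12,-0.12,-0.115,0,0,0]}' 5
python3 -c "
from h import *
to(.6152,.3195,.404,94.5)"
```

```text
clock: 6.7
ee_pos: [0.4754, -0.0098, 0.3997]
orientation: [[-0.075, 0.997, -0.0], [0.997, 0.075, 0.0], [0.0, -0.0, -1.0]]
wrist_force: [0.1, 0.0, 0.7]
gripper_width: 0.0499
finger_force: 0.0
slide total [31.8  16.39 -0.43] n 10 per [ 3.18   1.639 -0.043] | yaw -0.004 cur x 94.3 rows at .12: 0.0 clock 6.7 F [0.1 0.  0.7] pos [ 0.4754 -0.0098  0.3997]
```

```bash
python3 -m pendant '{"slide":[[1.6,0.82,0],[3.18,1.64,0],[3.18,1.64,0],[3.18,1.64,0],[3.18,1.64,0],[3.18,1.64,0],[3.18,1.64,0],[3.18,1.64,0],[3.18,1.64,0],[3.18,1.64,0],[1.6,0.82,0],[0,0,0],[0,0,0],[0,0,0]],"yaw":[0,0,0,0,0,0,0,0,0,0,0,0,0,0]}'
python3 - <<'E'
from h import *
to(.6152,.3195,.215,94.5)
d=grab('top'); P=cloud(d)
m=P[(abs(P[...,2]-.135)<.006)&(abs(np.hypot(P[...,0]-.602,P[...,1]-.0425)-.135)<.012)]
a=np.degrees(np.arctan2(m[:,1]-.0425,m[:,0]-.602)); print(np.histogram(a,bins=range(-180,181,12)))
e=np.exp(1j*np.radians(a*5)); print('peg phase',np.degrees(np.angle(e.mean()))/5,abs(e.mean()))
for k in range(-3,3):
    A=np.degrees(np.angle(e.mean()))/5+72*k; q=m[abs((a-A+180)%360-180)<10]; print(round(A,1),len(q),q.mean(0).round(4) if len(q) else '')
c=cv2.resize(d['image'][100:250,150:350],None,fx=4,fy=4,interpolation=cv2.INTER_CUBIC); cv2.imwrite('pics/t1.png',cv2.convertScaleAbs(c,alpha=1.4))
E
```

```text
clock: 7.87
ee_pos: [0.6138, 0.3193, 0.3993]
orientation: [[-0.077, 0.997, -0.001], [0.997, 0.077, -0.001], [-0.001, -0.001, -1.0]]
wrist_force: [0.1, -0.0, 0.5]
gripper_width: 0.0503
finger_force: 0.0
slide total [ 0.02  0.17 18.43] n 5 per [0.004 0.034 3.686] | yaw -0.002 cur x 94.4 rows at .12: 0.0 clock 7.8667 F [ 0.1 -0.   0.5] pos [0.6138 0.3193 0.3993]
(array([ 0,  0,  0,  0, 39,  0,  0,  0,  0,  0, 38,  0,  0,  0,  0,  0, 38,
        0,  0,  0,  0,  0, 37,  0,  0,  0,  0,  0, 37,  0]), array([-180, -168, -156, -144, -132, -120, -108,  -96,  -84,  -72,  -60,
        -48,  -36,  -24,  -12,    0,   12,   24,   36,   48,   60,   72,
         84,   96,  108,  120,  132,  144,  156,  168,  180]))
peg phase 19.91111409374971 0.9885980004042266
-196.1 37 [0.4727 0.0805 0.1346]
-124.1 39 [ 0.526  -0.0685  0.1341]
-52.1 38 [ 0.6851 -0.0637  0.1351]
19.9 38 [0.7288 0.089  0.1341]
91.9 37 [0.5969 0.1781 0.1342]
163.9 37 [0.4727 0.0805 0.1346]
```

View pics/t1.png

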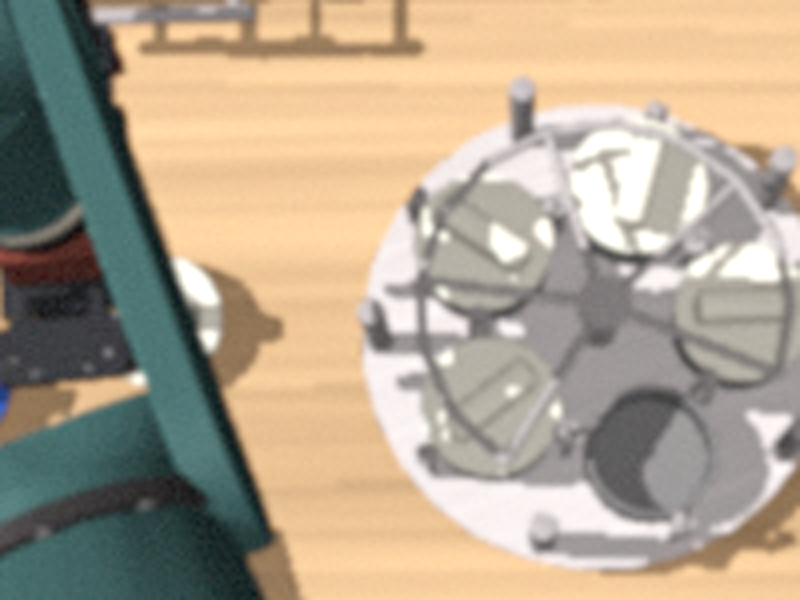

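The top view shows the open tub at crop (648,455) in the gap. The peg phase has moved about 3° more than a full click, so I'll check the guard's direction against it and see whether the turret is still settling.

```bash
python3 - <<'E'
from h import *
C=np.array([.602,.0428])
def an(d):
    P=cloud(d); q=P[...,:2]-C; R=np.hypot(q[...,0],q[...,1]); A=np.degrees(np.arctan2(q[...,1],q[...,0]))
    m=(abs(P[...,2]-.135)<.006)&(abs(R-.135)<.012); print('phase',np.degrees(np.angle(np.exp(5j*np.radians(A[m])).mean()))/5)
    g=(abs(P[...,2]-.124)<.006)&(abs(R-.108)<.006); a=np.sort(A[g]%360); i=np.argmax(np.diff(a)); print('gap',a[i],a[i+1],'centre',(a[i]+a[i+1])/2-360,len(a))
    # radial wires: 5 wires histogram
    g=(abs(P[...,2]-.124)<.006)&(R>.04)&(R<.1); h,b=np.histogram(A[g],bins=np.arange(-180,181,4)); print([(int(b[k]),int(h[k])) for k in range(90) if h[k]>6])
an(dict(np.load('top0.npz'))); an(grab('top')); 
E
```

```text
phase 22.99294677629458
gap 148.406843771924 245.61261788998507 centre -162.99026916904546 548
[(-116, 42), (-112, 21), (-52, 30), (-48, 31), (12, 13), (16, 46), (80, 52), (144, 49), (148, 17)]
phase 19.93284923570172
gap 148.44458817421636 245.68985531818998 centre -162.9327782537968 546
[(-116, 44), (-112, 20), (-52, 30), (-48, 31), (12, 11), (16, 48), (76, 7), (80, 42), (84, 13), (144, 44), (148, 19)]
```

The guard's gap is centred at -163° and the tub rests at -160°, held 3° short by friction. I'll nudge the near peg, at 92°, by that amount with closed fingers before taking the lid.

```bash
python3 -c "
from h import *
to(.560,.179,.400,94.5,3.5)"
```

```text
slide total [-13.53  -6.43  -0.02] n 5 per [-2.706 -1.286 -0.004] | yaw -0.002 cur x 94.4 rows at .12: 0.0 clock 7.9667 F [0.1 0.7 0. ] pos [0.6138 0.3188 0.3997]
```

```bash
python3 -m pendant '{"slide":[[-2.7,-1.28,0],[-2.7,-1.28,0],[-2.7,-1.28,0],[-2.7,-1.28,0],[-2.7,-1.28,0],[0,0,0],[0,0,0],[0,0,2.7],[0,0,2.7],[0,0,2.7],[0,0,2.7],[0,0,0],[0,0,0]],"yaw":[0,0,0,0,0,0,0,0,0,0,0,0,0]}' 0
python3 -m pendant '{"slide":[[0,0.5,0],[0,0.5,0],[0,0.3,0],[0,0.3,0],[0,0.3,0],[0,0.3,0],[0,0,0],[0,0,0]],"yaw":[0,0,0,0,0,0,0,0]}'
cat >> h.py <<'E'
def phase():
    C=np.array([.602,.0428]); P=cloud(grab('top')); q=P[...,:2]-C; R=np.hypot(q[...,0],q[...,1]); A=np.degrees(np.arctan2(q[...,1],q[...,0]))
    m=(abs(P[...,2]-.135)<.006)&(abs(R-.135)<.012); e=np.exp(5j*np.radians(A[m])).mean(); print('phase',np.degrees(np.angle(e))/5,abs(e),m.sum())
E
python3 -c "
from h import *
phase()"
```

```text
clock: 9.05
ee_pos: [0.5606, 0.1809, 0.2909]
orientation: [[-0.078, 0.997, -0.003], [0.997, 0.078, -0.0], [-0.0, -0.003, -1.0]]
wrist_force: [0.0, 0.1, 0.3]
gripper_width: 0.0006
finger_force: 0.0
clock: 9.72
ee_pos: [0.583, 0.1823, 0.2918]
orientation: [[-0.078, 0.997, 0.0], [0.997, 0.078, 0.0], [0.0, 0.0, -1.0]]
wrist_force: [-0.1, 0.6, 0.1]
gripper_width: 0.0002
finger_force: 0.0
phase 17.631050650919853 0.9894624360130081 129
```

```bash
python3 -m pendant '{"slide":[[0,0.1,0],[0,0.1,0],[0,0,0],[0,-0.6,0],[0,-0.6,0],[0,-0.4,-1],[0,0,-3],[0,0,-3],[0,0,-3],[0,0,-1],[0,0,0]],"yaw":[0,0,0,0,0,0,0,0,0,0,0]}' 
python3 -c "
from h import *
to(.6155,.3195,.400,94.5,3.5)"
```

```text
clock: 10.68
ee_pos: [0.5694, 0.1815, 0.4055]
orientation: [[-0.078, 0.997, 0.007], [0.997, 0.078, 0.001], [0.001, 0.007, -1.0]]
wrist_force: [0.2, 0.2, -0.5]
gripper_width: 0.0006
finger_force: 0.0
slide total [13.4   5.67  0.6 ] n 5 per [2.68  1.134 0.119] | yaw -0.0 cur x 94.5 rows at .12: 0.0 clock 10.6833 F [ 0.2  0.2 -0.5] pos [0.5694 0.1815 0.4055]
```

```bash
python3 -m pendant '{"slide":[[2.68,1.14,0],[2.68,1.14,0],[2.68,1.14,0],[2.68,1.14,0],[2.68,1.14,0],[0,0,0],[0,0,0],[0,0,0]],"yaw":[0,0,0,0,0,0,0,0]}' 5
python3 -c "
from h import *
phase(); to(.6155,.3195,.215,94.5,3.5)"
```

```text
clock: 11.35
ee_pos: [0.6145, 0.3188, 0.3999]
orientation: [[-0.078, 0.997, -0.003], [0.997, 0.078, -0.002], [-0.001, -0.003, -1.0]]
wrist_force: [0.8, 0.9, -1.4]
gripper_width: 0.0486
finger_force: 0.0
phase 17.437723598380245 0.9893212911511787 189
slide total [ 0.13  0.14 18.54] n 6 per [0.022 0.024 3.089] | yaw -0.001 cur x 94.5 rows at .12: 0.0 clock 11.4 F [ 0.3  0.3 -0.2] pos [0.6146 0.3183 0.4004]
```

The tub is now within about half a degree of centre. Grasp the lid.

```bash
python3 -m pendant '{"slide":[[0.05,0.05,2.5],[0.05,0.05,3],[0,0,3],[0,0,3],[0,0,3],[0,0,2.5],[0,0,1.4],[0,0,0],[0,0,0],[0,0,0]],"yaw":[0,0,0,0,0,0,0,0,0,0]}'
python3 -m pendant '{"slide":[[0,0,0],[0,0,0],[0,0,0],[0,0,0],[0,0,0],[0,0,0],[0,0,0],[0,0,0]],"yaw":[0,0,0,0,0,0,0,0]}' 0
```

```text
clock: 12.23
ee_pos: [0.6168, 0.3202, 0.2194]
orientation: [[-0.077, 0.997, 0.002], [0.997, 0.077, 0.001], [0.001, 0.002, -1.0]]
wrist_force: [-0.0, 0.2, -0.3]
gripper_width: 0.0504
finger_force: 0.0
clock: 12.9
ee_pos: [0.6162, 0.3204, 0.2181]
orientation: [[-0.078, 0.997, 0.0], [0.997, 0.078, 0.0], [0.0, 0.0, -1.0]]
wrist_force: [-1.3, 0.1, 3.9]
gripper_width: 0.0181
finger_force: 30.0
```

Gripped (18.1 mm, 30 N). Lift and carry.

```bash
python3 -m pendant '{"slide":[[0,0,-1.5],[0,0,-3],[0,0,-3],[0,0,-3],[0,0,-3],[0,0,-3],[0,0,-1.7],[0,0,0]],"yaw":[0,0,0,0,0,0,0,0]}'
python3 - <<'E'
from h import *
d=grab('side'); cv2.imwrite('pics/s3.png',d['image'])
to(.5219,.0181,.400,94.5,3.5)
E
```

```text
clock: 13.57
ee_pos: [0.6173, 0.3208, 0.4045]
orientation: [[-0.078, 0.997, 0.008], [0.997, 0.078, 0.003], [0.003, 0.008, -1.0]]
wrist_force: [0.8, -0.1, 0.4]
gripper_width: 0.0179
finger_force: 30.0
slide total [-29.41 -11.81   0.08] n 10 per [-2.941 -1.181  0.008] | yaw -0.001 cur x 94.5 rows at .12: 0.0 clock 13.6167 F [ 0.3  0.3 -1. ] pos [0.6167 0.3206 0.4017]
```

View pics/s3.png

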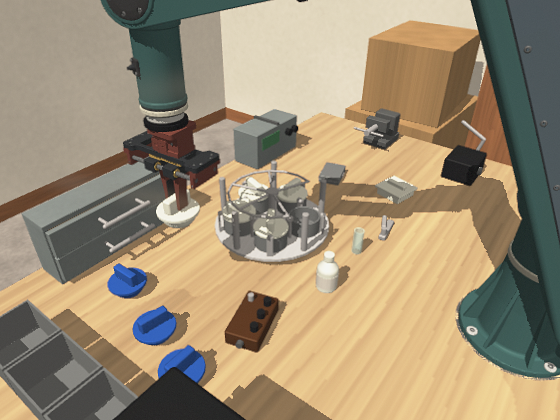

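The lid hangs level in the gripper at (178,212), and the open tub is at (303,222). Carry it over.

```bash
python3 -m pendant '{"slide":[[-1.5,-0.6,0],[-2.94,-1.18,0],[-2.94,-1.18,0],[-2.94,-1.18,0],[-2.94,-1.18,0],[-2.94,-1.18,0],[-2.94,-1.18,0],[-2.94,-1.18,0],[-2.94,-1.18,0],[-2.94,-1.18,0],[-1.5,-0.6,0],[0,0,0],[0,0,0],[0,0,0],[0,0,0]],"yaw":[0,0,0,0,0,0,0,0,0,0,0,0,0,0,0]}'
python3 - <<'E'
from h import *
to(.5219,.0181,.294,94.5)
# lid disc seen from the side camera
d=grab('side'); P=cloud(d); im=d['image'].astype(int)
m=(abs(P[...,0]-.52)<.07)&(abs(P[...,1]-.018)<.07)&(abs(P[...,2]-.213)<.01); Q=P[m]; print(len(Q),Q.min(0),Q.max(0),cv2.minEnclosingCircle(Q[:,:2].astype(np.float32)*1000))
m=(abs(P[...,0]-.52)<.06)&(abs(P[...,1]-.018)<.06)&(abs(P[...,2]-.074)<.004); Q=P[m]; print('rim',len(Q),cv2.minEnclosingCircle(Q[:,:2].astype(np.float32)*1000))
E
```

```text
clock: 14.87
ee_pos: [0.5214, 0.0183, 0.3989]
orientation: [[-0.079, 0.997, -0.001], [0.997, 0.079, 0.001], [0.001, -0.001, -1.0]]
wrist_force: [0.6, -0.7, -0.4]
gripper_width: 0.0177
finger_force: 30.0
slide total [-0.03  0.06 10.49] n 3 per [-0.011  0.019  3.496] | yaw 0.0 cur x 94.5 rows at .12: 0.0 clock 14.8667 F [ 0.6 -0.7 -0.4] pos [0.5214 0.0183 0.3989]
448 [ 0.47915149 -0.02201799  0.20303326] [0.56257878 0.06331318 0.2229307 ] ((521.3659057617188, 20.821083068847656), 43.481544494628906)
rim 137 ((528.5586547851562, 11.962163925170898), 60.722591400146484)
```

```bash
python3 -m pendant '{"slide":[[0,0.05,2],[0,0,2.5],[0,0,2.5],[0,0,2],[0,0,1],[0,0,0.5],[0,0,0.4],[0,0,0]],"yaw":[0,0,0,0,0,0,0,0]}'
python3 -m pendant '{"slide":[[0,0,0.3],[0,0,0.3],[0,0,0.3],[0,0,0.3],[0,0,0.3],[0,0,0]],"yaw":[0,0,0,0,0,0]}'
```

```text
clock: 15.58
ee_pos: [0.5221, 0.0178, 0.2907]
orientation: [[-0.078, 0.997, 0.0], [0.997, 0.078, 0.0], [0.0, 0.0, -1.0]]
wrist_force: [-0.2, -0.4, -0.7]
gripper_width: 0.0176
finger_force: 30.0
clock: 16.08
ee_pos: [0.5223, 0.0174, 0.2768]
orientation: [[-0.078, 0.997, 0.003], [0.997, 0.078, -0.0], [-0.0, 0.002, -1.0]]
wrist_force: [-0.3, 0.1, 1.8]
gripper_width: 0.018
finger_force: 30.0
```

```bash
python3 -m pendant '{"slide":[[0,0,0.3],[0,0,0.3],[0,0,0.2],[0,0,0]],"yaw":[0,0,0,0]}'
python3 -m pendant '{"slide":[[0,0,0.2],[0,0,0.2],[0,0,0]],"yaw":[0,0,0]}'
```

```text
clock: 16.42
ee_pos: [0.5224, 0.0171, 0.2683]
orientation: [[-0.077, 0.997, 0.002], [0.997, 0.077, -0.001], [-0.001, 0.002, -1.0]]
wrist_force: [0.4, -2.2, 6.4]
gripper_width: 0.0177
finger_force: 30.0
clock: 16.67
ee_pos: [0.5224, 0.0168, 0.2662]
orientation: [[-0.078, 0.997, 0.002], [0.997, 0.078, -0.002], [-0.002, 0.002, -1.0]]
wrist_force: [-6.1, -3.1, 26.7]
gripper_width: 0.0179
finger_force: 30.0
```

Force rose to 27 N at the expected seated height, so the lid is on the rim. Ease off, release and look.

```bash
python3 -m pendant '{"slide":[[0,0,-0.2],[0,0,-0.05],[0,0,0]],"yaw":[0,0,0]}'
python3 -m pendant '{"slide":[[0,0,0],[0,0,0],[0,0,0],[0,0,0],[0,0,0]],"yaw":[0,0,0,0,0]}' 4
python3 -m pendant '{"slide":[[0,0,-1],[0,0,-2],[0,0,-3],[0,0,-3],[0,0,-3],[0,0,-2],[-3,0,0],[-3,0,0],[-3,0,0],[-3,0,0],[-3,0,0],[-3,0,0],[-3,0,0],[-3,0,0],[0,0,0],[0,0,0]],"yaw":[0,0,0,0,0,0,0,0,0,0,0,0,0,0,0,0]}'
python3 - <<'E'
from h import *
phase()
d=grab('side'); P=cloud(d); c=cv2.resize(d['image'][140:280,180:380],None,fx=4,fy=4,interpolation=cv2.INTER_CUBIC); cv2.imwrite('pics/s4.png',c)
d=grab('top'); P=cloud(d)
C=np.array([.602,.0428])
for k in range(5):
    a=np.radians(-162.6+72*k); t=C+.085*np.array([np.cos(a),np.sin(a)]); R=np.hypot(P[...,0]-t[0],P[...,1]-t[1])
    m=P[(R<.04)&(P[...,2]<.12)]; h=m[m[:,2]>.1]; f=m[(m[:,2]>.06)&(m[:,2]<.1)]
    print(k,t.round(4),'handle',len(h),np.median(h[:,2]).round(4),h.mean(0).round(4),'disc',len(f),np.median(f[:,2]).round(4))
E
```

```text
clock: 16.92
ee_pos: [0.5217, 0.0174, 0.2663]
orientation: [[-0.078, 0.997, -0.0], [0.997, 0.078, -0.0], [-0.0, -0.0, -1.0]]
wrist_force: [-1.9, -1.4, 6.4]
gripper_width: 0.0178
finger_force: 30.0
clock: 17.33
ee_pos: [0.5218, 0.0175, 0.266]
orientation: [[-0.078, 0.997, -0.0], [0.997, 0.078, 0.0], [0.0, -0.0, -1.0]]
wrist_force: [1.3, 0.1, -0.0]
gripper_width: 0.0402
finger_force: 0.0
clock: 18.67
ee_pos: [0.5404, -0.2232, 0.4066]
orientation: [[-0.075, 0.997, 0.0], [0.997, 0.075, 0.0], [-0.0, 0.0, -1.0]]
wrist_force: [0.6, 0.3, -0.0]
gripper_width: 0.0396
finger_force: 0.0
phase 18.445493516536498 0.9889107368756372 183
0 [0.5209 0.0174] handle 208 0.1112 [0.5216 0.0167 0.1109] disc 680 0.0817
1 [ 0.6011 -0.0422] handle 185 0.1115 [ 0.6012 -0.0382  0.1114] disc 546 0.082
2 [0.6826 0.0157] handle 180 0.1118 [0.6804 0.0184 0.1119] disc 586 0.0819
3 [0.6527 0.111 ] handle 187 0.1109 [0.649  0.1108 0.1109] disc 545 0.0821
4 [0.5528 0.1121] handle 195 0.1113 [0.552  0.1092 0.1114] disc 558 0.0819
```

View pics/s4.png

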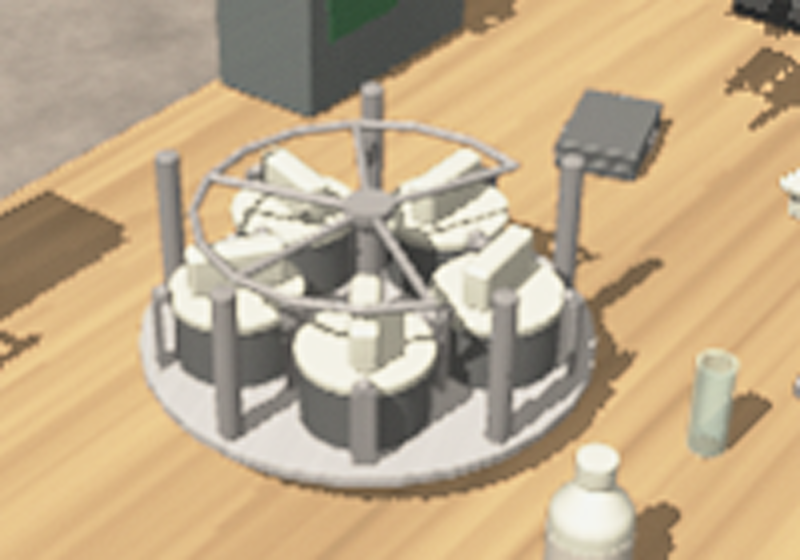

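The side view shows the lid seated on the tub in the gap at crop (505,290). Its disc (81.7 mm) and handle (111.2 mm) are level with the fixed lids, the turret is about 1.5° from gap centre, and the arm is clear.

```bash
python3 -c "
from plant import workorder
print(workorder.job_done())"
```

```text
the job is handed in; nothing more can be done
None
```

I turned the carousel one click clockwise, snapped the lid fully home on the open tub and let go, leaving the tub resting about 1.5° off the middle of the gap; I handed the job in at about 19 s and the hand-in returned no verdict.

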